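# Turn the blue sample leaf and lock it down

### The job

On the grey lamp-finish sample stand, turn the blue leaf over the spine with the fingertips until it lies flat on the other side, then push the red keeper by its pin all the way round so that it lies across the turned leaf. Only push, gently: pinch and lift nothing, leave the orange leaf lying where it is, and leave the other things on the bench alone.

Things in the scene. Friction and masses are not known exactly. Their poses are not given: they have to be found in the camera images.
- stand: Grey sample stand, fixed to the bench, 190 mm along its x (the spine), 220 mm along its y. Origin: centre of its underside, z up. The spine is parallel to x, 55 mm up. Both leaves are hinged on it and start on the -y side (the robot's right), on a deck 46 mm high; the +y deck is 52 mm high. Decks end at y = -106 and +106 mm. The keeper's bracket at the +y edge is 62 mm high, out to y = 142 mm.
- spine_mid (a point): Middle of the spine, on the hinge axis: 55 mm above the stand's origin.
- blue_leaf (a joint): Blue leaf, rad: 0 = flat on the -y side, pi/2 = upright, pi = flat on the +y side. Starts a little ajar. Stiff hinge (0.1 N m): the 90 g leaf stays where it is left. Rigid plate 4 mm thick, mid-plane through the hinge axis, 150 mm along the spine, reaching 112 mm from it.
- blue_leaf_tab (a point): Middle of the outer end of the blue leaf's tab, at mid thickness, 145 mm from the hinge axis, at stand x = -43 mm. The tab is 45 mm wide and 4 mm thick, sticks out 33 mm beyond the leaf, clear of the stand, and is free underneath down to the bench.
- orange_leaf (a joint): Angle of the orange leaf in rad, counted like the blue one; it lies at 0 beneath the blue leaf, mid-plane 6 mm below the hinge axis. Same size; its tab is centred at stand x = +50 mm.
- keeper_pivot (a point): Pivot of the red keeper at stand x = 5, y = 128 mm, underside of the keeper, 63 mm above the bench. Vertical axis.
- keeper (a joint): Angle of the keeper in rad, clockwise from above: 0 = open, arm pointing along the stand's +x beside the leaf's place; pi/2 = its stop, closed, arm pointing along the stand's -y across the outer edge of the turned leaf. Light friction (0.03 N m), stays where left. Red arm 14 mm wide, 6 mm thick.
- keeper_pin (a point): Top centre of the steel pin at the keeper's end: 10 mm diameter, 50 mm from the pivot, standing from 69 to 95 mm above the bench.
- white_ring: White ring, 54 mm across, 10 mm high, lying loose on the bench on the stand's near side. Origin: centre of its underside.
- solder_reel: Blue and white reel, 66 mm across, 34 mm high. Bystander. Origin: centre of its underside.
- tape_orange: Roll of orange tape, 60 mm across, 19 mm high. Bystander. Origin: centre of its underside.
- tape_black: Roll of black tape, 64 mm across, 18 mm high. Bystander. Origin: centre of its underside.
- parts_tin: Flat grey-blue tin, 71 x 118 x 28 mm, at the back. Bystander. Origin: centre of its underside.
- test_log: Purple notebook, 148 x 109 x 14 mm, on the left. Bystander. Origin: centre of its underside.

How it is judged:
On the way, in this order (a step that is already met when the one before it is completed fails the run):
1. the blue leaf lies flat on the +y side (value of joint blue_leaf above 3.04 rad), for 0.2 s.
2. the keeper is closed across it (value of joint keeper above 1.35 rad), for 0.2 s.
At the end, for the whole second after the job is handed in: Blue leaf flat on the +y side (within 0.1 rad of pi), keeper closed across it (within 0.22 rad of its stop) and at rest, orange leaf still flat (under 0.1 rad) (value of joint blue_leaf between 3.04 and 3.3 rad and value of joint keeper above 1.35 rad and value of joint orange_leaf below 0.1 rad and velocity of joint keeper below 0.05 rad/s); the robot touches nothing.
It fails at once if the orange leaf is turned up by more than 0.15 rad (value of joint orange_leaf above 0.15 rad).
It fails at once if the keeper is swung over the leaf's place (beyond 0.6 rad) while the blue leaf is not yet flat (value of joint keeper above 0.6 rad and value of joint blue_leaf below 3 rad).
It fails at once if the blue leaf is flung (faster than 6 rad/s) (velocity of joint blue_leaf above 6 rad/s).
It fails at once if the leaf or the keeper is pinched, or pressed with more than 30 N (contact force between the fingers and stand above 30 N).
It fails at once if a bystander is lifted or shifted by more than 15 mm (distance of any of white_ring, solder_reel, tape_orange, tape_black, parts_tin, test_log from where it was at the start of the episode above 0.015 m).
It also fails if it takes over 54 s, if anything falls off the work surface, if the arm or the gripper's body presses on something with over 40 N, if the wrist force passes 120 N, or if a joint passes its speed limit or range.

### The arm

A 6-joint arm with a two-finger parallel gripper is mounted at the origin on a cart in front of the work surface, level with it; the furniture and walls round the work are solid. World frame = base frame: x ahead of the robot, y to its left, z up, the work surface at z = 0. Lengths are in m, angles in rad, forces in N, time in s.
With the tool pointing down it reaches from about 0.35 to 0.975 m from the base axis. Payload 17.4 kg.
Tool frame: the origin (TCP) lies on the centre line of the jaws, within the pads' length; the fingertips stand 25 mm ahead of it and the grasp point (between the pads) lies 6 mm ahead of it (env.finger_overhang is the distance from the TCP to the fingertips, in m); z points along the fingers, y is the line along which they close (so a half turn about z gives the same grasp; the last joint's range is limited). The gripper opens to 85 mm and grips with 20 to 120 N. Pads are 22 mm wide; open, the fingers measure 114 mm over their backs; the gripper's body (76 mm by 85 mm) begins 54 mm behind the grasp point. The pads swing forward as they close: fully open they stand 13 mm farther back than shut.
Start: joints at [-1.38, 0.116, 1.442, -0, 1.584, -0.038], TCP at [0.153, -0.657, 0.256] pointing down, gripper open.
Joint ranges: [-2.83, 2.83], [-0.83, 2.19], [0.07, 2.5], [-1.14, 4.28], [0.01, 3], [-2.97, 2.97]. Speed limits (rad/s): [1.89, 1.89, 2.22, 3.14, 3.14, 3.14].

### API

Orientations are given as a 3x3 rotation matrix whose columns are the frame's x, y, z axes.
In Python, from station import env, let_go, clamp, kin, capture, camera_params, spotter, monitor gives the robot as it stands. The module is installed in compiled form; this text tells all that it offers. Calls block until the motion is done:
- env.move_to(position, orientation): joint-space move of the TCP to a pose.
- env.movel(position, rate=0.15, frame=None, stop_force=None): straight line of the TCP; frame=None keeps the orientation; rate is the mean speed in m/s. With stop_force (N) it stops when the force on the tool has changed by that much, and returns True; else False.
- env.move_joints(angles): joint-space move.
- let_go() and clamp(f_grip=None): open the fingers fully, or close them until they stop; f_grip is the grip in N (None keeps the last).
- env.pause(seconds).
- kin.solve_ik(position, orientation): joint angles nearest the present ones, or None.
- capture(name): name is "scene" or "side" or "wrist"; returns the picture (400x640x3 uint8, red, green, blue); there is no depth.
- camera_params(name): a dict with "vfov" (degrees; the focal length in pixels is half the picture's height over the tangent of half this angle, whatever the lens; pixels are square), "cx", "cy" (the principal point, pixels), "distortion" ([k1, k2, p1, p2, k3] as OpenCV has them; the pictures are not rectified), "origin" and "rotation" of the camera in the world; the wrist camera has in their place "hand_eye" (4x4, takes a point from camera to tool coordinates, whose origin is the TCP and whose axes are the flange's). Camera axes: x right, y down, z forward; pixel columns grow to the right and rows downward; lengths in m; the calibration is good to about 2 mm. A picture is of the moment at which its call begins: read the wrist's pose just before it. camera_params takes no time and is no camera call.
A pose or a line that the arm cannot do raises env.PlanningError and nothing moves.
- env.sign_off(): hands the job in; it is judged then, once.
Trained networks look in the newest picture that a camera, given by its name, has taken for a name from the list of things; names that differ only in an ending like _2 or _b are one class to them, and where a whole thing is asked for, a point or a joint stands for the part that bears it (a point fixed in the world has none). Each returns a list of dicts, best first, with "score" (0 to 1); they miss things now and then, are a little off and sometimes report something else, mostly with a low value. They report only what shows in the picture. A call takes as long as a camera call.
- spotter.spot_in(camera, name): "position" ([x, y, z] in m, in world coordinates, good to about 4 mm: the middle of the surface that is visible of it).
- spotter.trace(camera, name): "mask" (400x640 bool, what is visible of it).
- spotter.spot_point(camera, name): "position" ([x, y, z] in m, in world coordinates, good to about 4 mm: a listed point, or the origin of a listed thing).
Readings, each from a call of its own:
- monitor.get_clock(): time.
- monitor.get_joint_positions(): joint angles.
- monitor.get_dq(): joint speeds.
- monitor.get_tau(): joint torques, N m.
- monitor.get_position(): TCP position.
- monitor.get_tcp_rot(): TCP orientation.
- monitor.get_contact_force(): force on the tool from outside, world axes, zero at the start.
- monitor.get_moment(): the same for the moment, N m.
- monitor.get_width(): finger opening in m.
- monitor.get_finger_force(): force on a finger pad.
Only numpy, scipy, OpenCV 4.12 (cv2) and the standard library are available. Lean on these libraries where they do the work, as an engineer would, in place of code of your own. Each camera call takes 0.05 s, during which the arm holds its last target. There are 200 camera calls.

## Working session

There is one attempt and no reset: what is moved stays moved. The work goes in short steps, each a Python script; the robot and the scene stay as the last script left them, time stands still between calls to the robot, and variables do not carry over. Pictures are saved under pics/ and viewed, at most 10 in all, crops included, and the job is handed in when it is done.

```bash
mkdir -p pics; ls
cat > look.py <<'E'
from station import *
import cv2, numpy as np
E
python3 - <<'E'
from look import *
for c in ("scene","side"):
    im=capture(c); cv2.imwrite(f"pics/{c}0.png",im[:,:,::-1])
    p=camera_params(c); print(c,np.round(p["origin"],3))
    for n in ("spine_mid","blue_leaf_tab","keeper_pivot","keeper_pin","stand","white_ring"):
        print(n,[(np.round(d["position"],4).tolist(),round(d["score"],2)) for d in spotter.spot_point(c,n)[:2]])
print(monitor.get_clock(),np.round(monitor.get_tcp_rot(),3).tolist())
E
```

```text
pics
scene [-0.252  1.017  1.028]
spine_mid [([0.5056, 0.0175, 0.0583], 0.83)]
blue_leaf_tab [([0.4581, -0.1127, 0.1164], 0.88), ([0.5622, -0.4538, 0.0004], 0.49)]
keeper_pivot [([0.5122, 0.1486, 0.0669], 0.66)]
keeper_pin [([0.5615, 0.1401, 0.0973], 0.4)]
stand [([0.5052, 0.0191, 0.0025], 0.63)]
white_ring [([0.3716, 0.0819, -0.0026], 0.45), ([0.5607, -0.4539, -0.0003], 0.18)]
side [ 0.286 -1.045  0.619]
spine_mid [([0.5061, 0.0185, 0.052], 0.9)]
blue_leaf_tab [([0.4592, -0.1104, 0.1181], 0.52)]
keeper_pivot [([0.5084, 0.149, 0.0645], 0.72)]
keeper_pin []
stand [([0.5021, 0.0176, 0.0012], 0.58)]
white_ring [([0.3764, 0.0754, 0.0008], 0.55)]
0.7 [[0.974, 0.227, -0.0], [0.227, -0.974, -0.0], [-0.0, 0.0, -1.0]]
```

View pics/scene0.png

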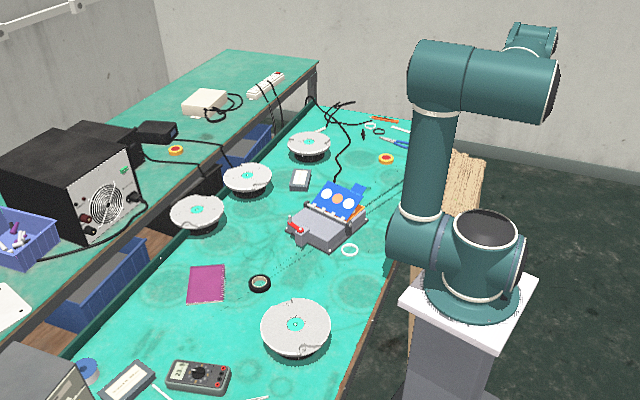

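View pics/side0.png

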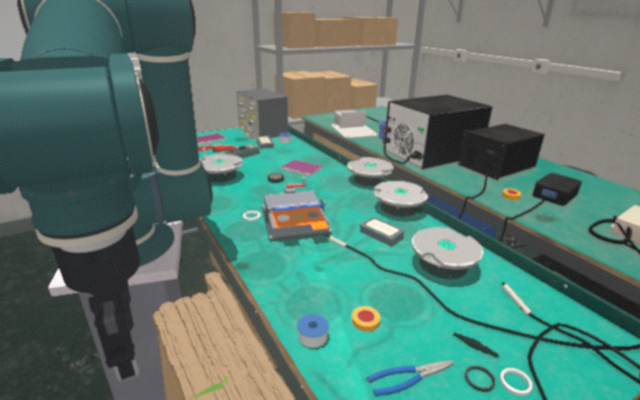

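The scene picture shows the stand at about (325,220), with the blue leaf ajar on its far (-y) side and the red keeper at (297,228) open. The side view shows the stand at (295,215), with the orange leaf in front. The spotted points agree with the given dimensions: stand yaw ≈ 0 and leaf ≈ 0.45 rad. The next script plans the sweep and checks its IK before anything moves.

```bash
cat > plan.py <<'E'
from look import *
H=np.array([0.018,0.055])      # hinge y,z
def rot(phi,s=1):
    z=np.array([0,np.cos(phi),-np.sin(phi)]); y=np.array([s,0.,0]); return np.column_stack([np.cross(y,z),y,z])
def tcp(theta,phi,r,x=0.462,gap=0.0,over=None,hw=0.011):
    """TCP so that the closed fingertip (rectangle half width hw) touches the back of the leaf at angle theta, radius r"""
    over=over or env.finger_overhang
    u=np.array([-np.cos(theta),np.sin(theta)]); n=np.array([np.sin(theta),np.cos(theta)])
    d=np.array([np.cos(phi),-np.sin(phi)]); w=np.array([np.sin(phi),np.cos(phi)])
    deep=abs(w@n)*hw                        # forward reach of the leading corner
    c=H+u*r-n*(0.002+gap)-n*deep-u*((w@u)*hw*np.sign(w@n) if abs(w@n)>.15 else 0)
    p=c-d*over
    return np.array([x,*p])
E
python3 - <<'E'
from plan import *
print(env.finger_overhang,monitor.get_width())
D=np.deg2rad
for s in (1,-1):
  for ph0 in (15,20,30):
    out=[]
    for th,ph,r in ((26,ph0,.13),(60,ph0+5,.118),(90,40,.11),(120,55,.1),(150,70,.095),(180,80,.09)):
        q=kin.solve_ik(tcp(D(th),D(ph),r),rot(D(ph),s)); out.append(None if q is None else np.round(q,2).tolist())
    print(s,ph0,out)
print(tcp(D(26),D(20),.13))
E
```

```text
0.025 0.08555886675100047
1 15 [[-0.73, 0.27, 1.88, 0.9, 1.98, -0.82], [-0.65, 0.09, 1.94, 0.93, 1.93, -0.7], [-0.48, -0.14, 1.99, 0.76, 1.74, -0.53], [-0.29, -0.25, 2.04, 0.58, 1.56, -0.35], [-0.08, -0.29, 2.06, 0.35, 1.4, -0.14], [0.09, -0.25, 2.08, 0.18, 1.3, 0.04]]
1 20 [[-0.73, 0.23, 1.88, 0.85, 1.94, -0.81], [-0.64, 0.05, 1.94, 0.88, 1.9, -0.69], [-0.48, -0.14, 1.99, 0.76, 1.74, -0.53], [-0.29, -0.25, 2.04, 0.58, 1.56, -0.35], [-0.08, -0.29, 2.06, 0.35, 1.4, -0.14], [0.09, -0.25, 2.08, 0.18, 1.3, 0.04]]
1 30 [[-0.7, 0.14, 1.89, 0.76, 1.85, -0.78], [-0.6, -0.03, 1.94, 0.77, 1.82, -0.64], [-0.48, -0.14, 1.99, 0.76, 1.74, -0.53], [-0.29, -0.25, 2.04, 0.58, 1.56, -0.35], [-0.08, -0.29, 2.06, 0.35, 1.4, -0.14], [0.09, -0.25, 2.08, 0.18, 1.3, 0.04]]
-1 15 [[-0.73, 0.27, 1.88, 0.9, 1.98, 2.32], [-0.65, 0.09, 1.94, 0.93, 1.93, 2.44], [-0.48, -0.14, 1.99, 0.76, 1.74, 2.61], [-0.29, -0.25, 2.04, 0.58, 1.56, 2.79], None, None]
-1 20 [[-0.73, 0.23, 1.88, 0.85, 1.94, 2.33], [-0.64, 0.05, 1.94, 0.88, 1.9, 2.46], [-0.48, -0.14, 1.99, 0.76, 1.74, 2.61], [-0.29, -0.25, 2.04, 0.58, 1.56, 2.79], None, None]
-1 30 [[-0.7, 0.14, 1.89, 0.76, 1.85, 2.37], [-0.6, -0.03, 1.94, 0.77, 1.82, 2.5], [-0.48, -0.14, 1.99, 0.76, 1.74, 2.61], [-0.29, -0.25, 2.04, 0.58, 1.56, 2.79], None, None]
[ 0.462      -0.12697451  0.10840455]
```

Run:
```python
from plan import *
D=np.deg2rad
clamp(20)
R=rot(D(20)); p=tcp(D(26),D(20),.128,gap=.015)
env.move_to(p-R[:,2]*.11+[0,0,.03],R)
print(monitor.get_position(),monitor.get_clock(),np.round(monitor.get_contact_force(),1))
env.movel(p-R[:,2]*.08,rate=.2)
print("in",env.movel(p,rate=.12,stop_force=4),np.round(monitor.get_contact_force(),1))
print("up",env.movel(tcp(D(36),D(21),.126),rate=.06,frame=rot(D(21)),stop_force=10),np.round(monitor.get_contact_force(),1),monitor.get_clock())
im=capture("side"); cv2.imwrite("pics/side1.png",cv2.resize(im[150:280,200:400,::-1],None,fx=4,fy=4))
for c in("side","scene"):
    if c=="scene": capture(c)
    print([(np.round(d["position"],4).tolist(),round(d["score"],2)) for d in spotter.spot_point(c,"blue_leaf_tab")[:2]])
```

```text
[ 0.46190825 -0.23574772  0.1619821 ] 3.4 [ 0.7 -0.1  0.5]
in False [-0.2  0.3 -1.3]
up False [ 0.4 -1.1  0.2] 5.3833
[([0.4594, -0.0981, 0.1385], 0.54)]
[([0.461, -0.101, 0.1413], 0.96), ([0.3712, 0.0811, -0.0036], 0.19)]
```

View pics/side1.png

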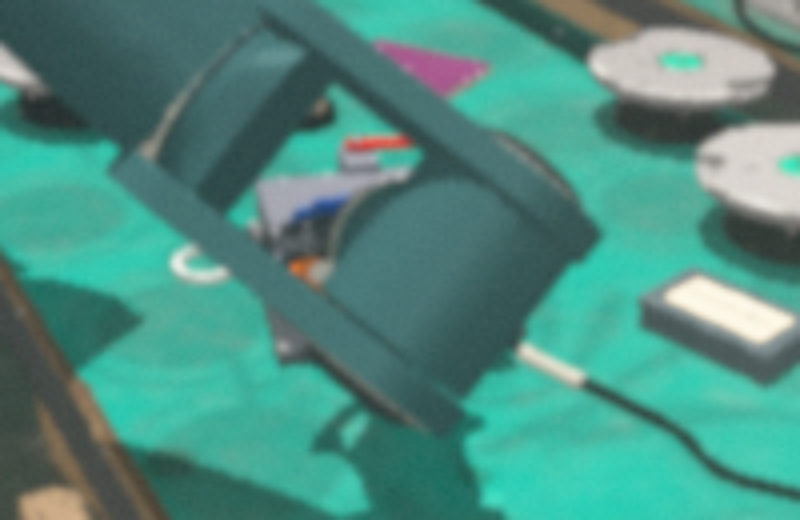

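The wrist now hides the stand in this view: the blue edge shows near (320,205) and the wrist at (430,270). The tab reads 36°, as commanded, so the finger is lifting the leaf and I'll continue the sweep.

Run:
```python
from plan import *
D=np.deg2rad
A=[36,90,120,150,180]
for th in range(48,178,12):
    ph=np.interp(th,A,[21,40,55,70,80]); r=np.interp(th,A,[.126,.112,.10,.095,.09])
    hit=env.movel(tcp(D(th),D(ph),r),rate=.1,frame=rot(D(ph)),stop_force=12)
    print(th,hit,np.round(monitor.get_contact_force(),1),round(monitor.get_clock(),2))
    if hit: break
im=capture("scene"); cv2.imwrite("pics/scene2.png",cv2.resize(im[150:280,240:440,::-1],None,fx=4,fy=4))
print([(np.round(d["position"],4).tolist(),round(d["score"],2)) for d in spotter.spot_point("scene","blue_leaf_tab")[:2]])
```

```text
48 False [ 1.  -0.6  0.1] 6.01
60 False [-0.5 -0.1 -0. ] 6.42
72 False [ 0.1 -0.6 -0.7] 6.83
84 False [-0.5 -0.7  0.9] 7.23
96 False [-0.  -0.9 -1. ] 7.62
108 False [ 0.7  0.8 -0.1] 8.01
120 False [-0.  -0.3 -0.3] 8.38
132 False [ 0.7 -1.   0.3] 8.73
144 False [ 0.1 -0.4  0.4] 9.08
156 False [ 0.1  0.2 -0.8] 9.47
168 False [-0.4  0.3  0.5] 9.82
[([0.4687, 0.1599, 0.0836], 0.64)]
```

View pics/scene2.png

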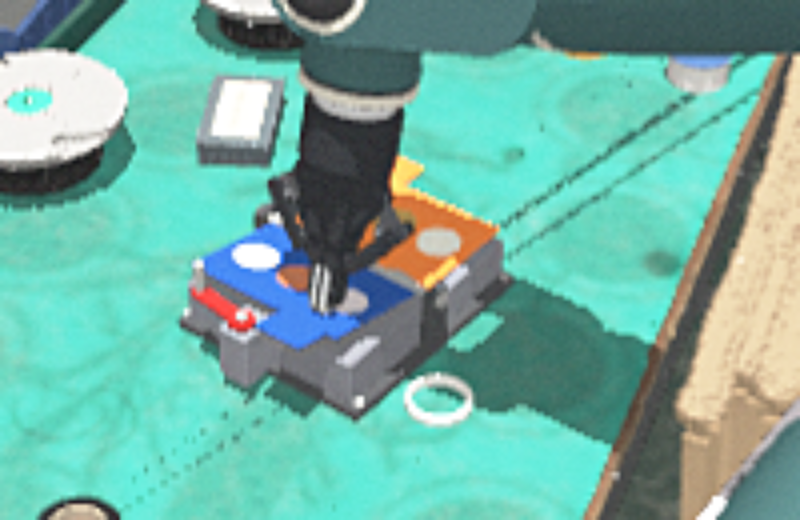

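The leaf is almost over, with the fingertip at crop (320,300), and the orange leaf is flat. The keeper is open, with its pin at (197,275) and its pivot at (240,318). Next I press the leaf flat, retreat and measure the pin.

Run:
```python
from plan import *
D=np.deg2rad
print(env.movel(tcp(D(177),D(79),.09),rate=.06,frame=rot(D(79)),stop_force=7),np.round(monitor.get_contact_force(),1))
print(env.movel(tcp(D(180),D(80),.09)-[0,0,.004],rate=.03,frame=rot(D(80)),stop_force=7),np.round(monitor.get_contact_force(),1))
print(monitor.get_position()-tcp(D(180),D(80),.09))
env.pause(.2)
p=monitor.get_position()
env.movel(p+[0,-.02,.1],rate=.2)
Rd=np.column_stack([[0,-1.,0],[1,0,0],[0,0,-1]]); Rd[:,0]=np.cross(Rd[:,1],Rd[:,2])
env.move_to([.50,.13,.26],Rd)
pos,R=monitor.get_position(),monitor.get_tcp_rot()
for c in("wrist","scene","side"):
    im=capture(c); cv2.imwrite(f"pics/{c}3.png",im[:,:,::-1])
    for n in("blue_leaf_tab","keeper_pin","keeper_pivot","spine_mid"):
        print(c,n,[(np.round(d["position"],4).tolist(),round(d["score"],2)) for d in spotter.spot_point(c,n)[:2]])
print(pos.tolist(),R.tolist(),monitor.get_clock())
w=camera_params("wrist");print(w)
```

```text
False [0.4 0.8 0.6]
True [-2.9 -3.8  9.2]
[ 0.00039722 -0.00345536 -0.00094634]
wrist blue_leaf_tab [([0.4666, 0.163, 0.0518], 0.57)]
wrist keeper_pin [([0.561, 0.14, 0.0944], 0.59)]
wrist keeper_pivot [([0.5112, 0.1509, 0.0626], 0.94)]
wrist spine_mid []
scene blue_leaf_tab [([0.4653, 0.1624, 0.0554], 0.86)]
scene keeper_pin [([0.5639, 0.1379, 0.0936], 0.68)]
scene keeper_pivot [([0.5108, 0.1479, 0.0643], 0.96), ([0.3698, 0.081, -0.0039], 0.73)]
scene spine_mid [([0.5083, 0.0222, 0.0587], 0.63)]
side blue_leaf_tab [([0.4661, 0.1633, 0.0557], 0.79), ([0.5607, 0.137, 0.0949], 0.42)]
side keeper_pin [([0.558, 0.1377, 0.0966], 0.6)]
side keeper_pivot [([0.5073, 0.1458, 0.062], 0.67)]
side spine_mid [([0.5085, 0.0208, 0.0515], 0.79)]
[0.4999210923762547, 0.1310124045725469, 0.25858045633031795] [[-0.0019644291496550685, 0.9999963119990846, -0.0018753683227175674], [0.9999980453653448, 0.0019640051114599663, -0.00022792413699381298], [-0.00022424006343769337, -0.0018758123978762742, -0.9999982155205288]] 12.7583
{'vfov': 65.51242513029528, 'cx': 321.5172859008533, 'cy': 201.7205388873283, 'distortion': array([-0.0050021,  0.       ,  0.       ,  0.       ,  0.       ]), 'hand_eye': array([[-9.88517730e-05, -9.61119338e-01, -2.76133317e-01,
         7.07387321e-02],
       [ 9.99999812e-01, -2.62069820e-04,  5.54183825e-04,
        -6.74693881e-04],
       [-6.05002999e-04, -2.76133210e-01,  9.61119183e-01,
        -1.17564869e-01],
       [ 0.00000000e+00,  0.00000000e+00,  0.00000000e+00,
         1.00000000e+00]])}
```

View pics/wrist3.png

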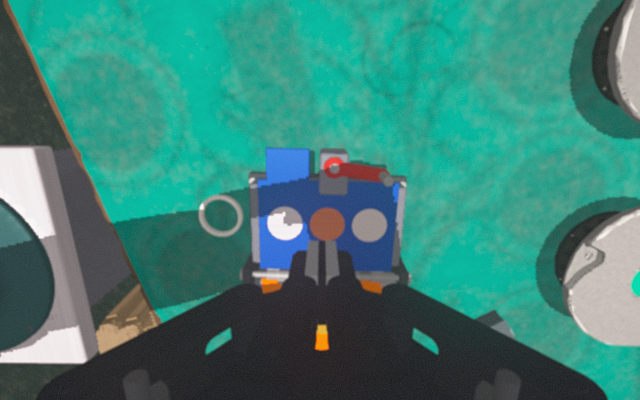

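In the wrist picture the blue leaf lies flat at (325,220), with its tab at (288,165). The keeper is still open, with its pivot at (333,163) and its pin at (387,178), i.e. ≈0.18 rad. I can now push the pin round.

```bash
cat > keep.py <<'E'
from look import *
P=np.array([.510,.1475]); ZT=.078+env.finger_overhang
def pose(k,gap=0.,z=ZT,r=.05):
    a=np.array([np.cos(k),-np.sin(k),0]); t=np.array([-np.sin(k),-np.cos(k),0])
    p=np.array([*P,z])+r*a-t*(.005+.011+gap)
    zz=np.array([0,0,-1.]); return p,np.column_stack([np.cross(a,zz),a,zz])
E
python3 - <<'E'
from keep import *
for k in (.18,.8,1.57): print(np.round(kin.solve_ik(*pose(k)),2))
p,R=pose(.18,.02,.2); env.move_to(p,R)
p,R=pose(.18,.02); print(env.movel(p,rate=.12,stop_force=5))
for k in np.linspace(.18,1.5,9):
    p,R=pose(k); hit=env.movel(p,rate=.06,frame=R,stop_force=6)
    print(round(k,2),hit,np.round(monitor.get_contact_force(),1),round(monitor.get_clock(),2))
    if hit: break
c="scene";im=capture(c); cv2.imwrite("pics/scene4.png",cv2.resize(im[150:280,240:440,::-1],None,fx=4,fy=4))
for n in("keeper_pin","keeper_pivot"):
    print(n,[(np.round(d["position"],4).tolist(),round(d["score"],2)) for d in spotter.spot_point(c,n)[:2]])
E
```

```text
[ 0.22  0.    1.82 -0.    1.33  0.4 ]
[ 0.17 -0.03  1.84 -0.    1.33  0.97]
[ 0.14 -0.11  1.92 -0.    1.33  1.71]
False
0.18 False [-0.4 -1.1 -0.5] 14.68
0.34 False [-0.5 -0.  -0.3] 15.0
0.51 False [-0.9  0.  -0.4] 15.32
0.68 False [-0.6 -0.1 -0.5] 15.63
0.84 False [ 0.7  0.4 -0.2] 15.95
1.01 False [-0.5  0.4 -0.2] 16.27
1.17 False [ 1.1  0.3 -0.5] 16.58
1.34 False [ 0.7 -0.5 -0.7] 16.9
1.5 False [ 0.2 -0.3  0. ] 17.22
keeper_pin [([0.5142, 0.1005, 0.0963], 0.58)]
keeper_pivot [([0.5104, 0.1467, 0.064], 0.55), ([0.5631, -0.452, 0.0014], 0.29)]
```

View pics/scene4.png

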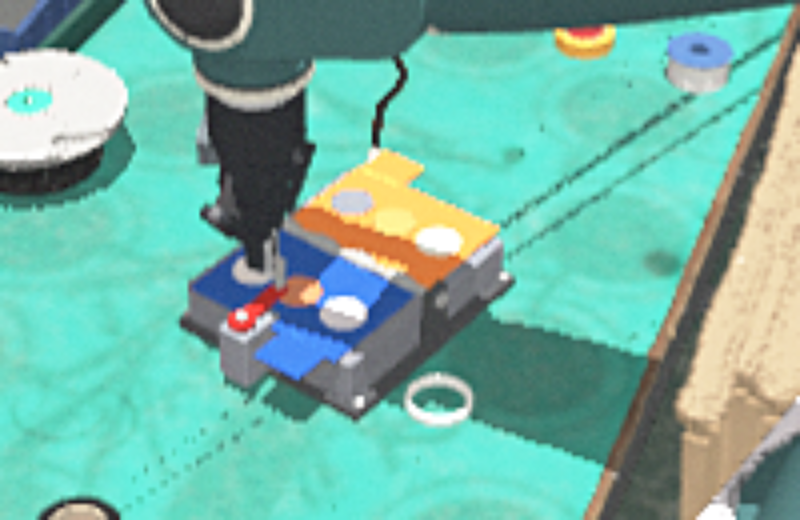

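The keeper now lies across the leaf, with its pivot at (240,318) and its pin at about (278,290) by the fingertip, ≈1.49 rad. I'll push it gently to its stop, back off along the push line, lift and check.

Run:
```python
from keep import *
p,R=pose(1.571,-.006); print(env.movel(p,rate=.02,frame=R,stop_force=5),np.round(monitor.get_contact_force(),1))
q=monitor.get_position(); print(q-pose(1.571)[0]); env.pause(.25)
env.movel(q+[.02,0,0],rate=.05); env.movel(q+[.02,0,.18],rate=.2)
env.pause(.3)
for c in("scene","side","wrist"):
    im=capture(c)
    for n in("keeper_pin","keeper_pivot","blue_leaf_tab"):
        print(c,n,[(np.round(d["position"],4).tolist(),round(d["score"],2)) for d in spotter.spot_point(c,n)[:1]])
cv2.imwrite("pics/wrist5.png",im[:,:,::-1]); print(monitor.get_clock())
```

```text
True [ 6.5  0.  -2. ]
[1.40385040e-04 7.70215207e-04 9.88003136e-05]
scene keeper_pin [([0.513, 0.097, 0.0948], 0.53)]
scene keeper_pivot [([0.514, 0.1478, 0.0653], 0.57)]
scene blue_leaf_tab [([0.468, 0.1637, 0.0585], 0.62)]
side keeper_pin [([0.5096, 0.0955, 0.0966], 0.36)]
side keeper_pivot [([0.5102, 0.1469, 0.0596], 0.57)]
side blue_leaf_tab [([0.4665, 0.1665, 0.0575], 0.85)]
wrist keeper_pin [([0.51, 0.0967, 0.0964], 0.72)]
wrist keeper_pivot [([0.5125, 0.1517, 0.0582], 0.65)]
wrist blue_leaf_tab [([0.4652, 0.1646, 0.0531], 0.64)]
20.45
```

View pics/wrist5.png

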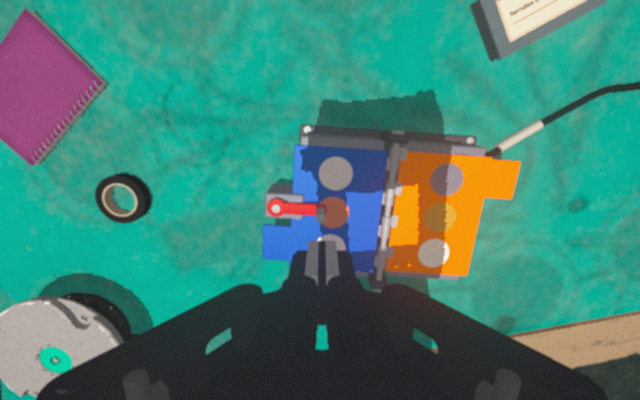

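The wrist picture shows the blue leaf flat at (340,210), the keeper straight across it from (276,208) to (322,210), the orange leaf flat at (440,210), and the gripper clear of everything.

```bash
python3 -c "
from station import env
print(env.sign_off())"
```

```text
the job is handed in; nothing more can be done
None
```

I turned the blue leaf flat onto the +y side and pushed the keeper to its stop across it; the orange leaf still lies flat, I saw nothing else moved, and the job is handed in at about 20 s (no verdict came back).

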